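Untangle an S-hook from a raised eye and sort both

ROBOT

A 7-joint arm with a two-finger parallel gripper is mounted at the origin on the work surface. World frame = base frame: x ahead of the robot, y to its left, z up, the work surface at z = 0. Lengths are in m, angles in rad, forces in N, time in s.
With the tool pointing down it reaches from about 0.425 to 0.925 m from the base axis. Payload 6.8 kg.
Tool frame: the origin (TCP) lies on the front face of the gripper's body, between the roots of the fingers; the fingertips stand 73 mm ahead of it and the grasp point (between the pads) lies 54 mm ahead of it (env.nose_length is the distance from the TCP to the fingertips, in m); z points along the fingers, y is the direction in which the jaws open and shut (so a half turn about z gives the same grasp; the last joint's range is limited). The gripper opens to 85 mm and grips with 20 to 120 N. Pads are 22 mm wide; open, the fingers measure 114 mm over their backs; the gripper's body (76 mm by 85 mm) begins 54 mm behind the grasp point. The pads swing forward as they close: fully open they stand 13 mm farther back than shut.
Start: joints at [-1.221, 0.477, 0.022, 1.555, -0.011, 1.109, -0.083], TCP at [0.298, 0.606, 0.304] pointing down, gripper open.
Joint ranges: [-2.96, 2.96], [-0.34, 2.1], [-1.41, 1.46], [0.24, 2.44], [-1.37, 4.51], [0.17, 1.92], [-2.96, 2.96]. Speed limits (rad/s): [2.39, 2.39, 3.14, 3.14, 3.14, 3.14, 3.14].

INTERFACE

Orientations are given as a unit quaternion [w, x, y, z].
In Python, from cell import env, kin, camera, calibration, job gives the robot as it stands. The module is installed in compiled form; this text tells all that it offers. Calls block until the motion is done:
- env.reach(position, orientation): joint-space move of the TCP to a pose.
- env.movel(position, velocity=0.15, rot=None, stop_force=None): straight line of the TCP; rot=None keeps the orientation; velocity is the mean speed in m/s. With stop_force (N) it stops when the force on the tool has changed by that much, and returns True; else False.
- env.goto_joints(angles): joint-space move.
- env.grip(opening, f_grip=None): finger opening in m; f_grip is the grip in N (None keeps the last); returns when the fingers have stopped.
- env.dwell(seconds).
- kin.inverse_kinematics(position, orientation): joint angles nearest the present ones, or None.
- env.get_state(): the state.
- camera(name): name is "scene" or "top" or "wrist"; returns (picture, depth): 400x640x3 uint8, blue, green, red; 400x640 float32, m along the optical axis (not along the pixel's ray), 0 where there is no reading.
- calibration(name): a dict with "fx", "fy", "cx", "cy" (pixels), "k1" (the pictures are not rectified: a ray, as slopes to the right and down, at radius r is drawn at 1 + k1 r^2 times it, then the intrinsics apply), "rvec" (rotation vector, rad) and "tvec" (3), from world to camera coordinates, as OpenCV has them. Camera axes: x right, y down, z forward; pixel columns grow to the right and rows downward; lengths in m; the calibration is good to about 2 mm. A picture is of the moment at which its call begins: read the wrist's pose just before it. calibration takes no time and is no camera call; for the wrist camera it gives the pose at the moment of the call.
A pose or a line that the arm cannot do raises env.PlanningError and nothing moves.
- job.job_done(): hands the job in, once; it reports no verdict.
The state is a dict: "time": time; "qpos": joint angles; "joint_velocities": joint speeds; "joint_torque": joint torques, N m; "tcp_pos": TCP position; "orientation": TCP orientation; "force": force on the tool from outside, world axes, zero at the start; "torque": the same for the moment, N m; "opening": finger opening in m.
Only numpy, scipy, OpenCV 4.12 (cv2) and the standard library are available. Lean on these libraries where they do the work, as an engineer would, in place of code of your own. Each camera call takes 0.05 s, during which the arm holds its last target. There are 200 camera calls.

TASK

On the repair bench a flat-bar S-hook has got caught upright in one of the two raised steel eyes. With the eye staying on the bench, twist the S-hook about a quarter turn until it lies along the eye's window, lift it out without lifting the eye along with it, and put the hook in the rectangular tray and that eye, lying down fully inside, in the middle of the round tin. Leave the empty spare eye and the spare S-hook where they are.

Things in the scene. Friction and masses are not known exactly. Their poses are not given: they have to be found in the camera images.
- hook_mid (a point): Centre of the caught S-hook, on its stem's axis: bright steel flat bar, 14 mm wide (y), 6 mm thick, upright, 84 mm tall, 90 g; z up, 42 mm above its underside. Foot reaches 30 mm to +x, its lip 14 mm high, under a side bar of the eye within 20 deg of square. Turned so its x lies within 12 deg of the eye's y, either way round, and raised under 8 mm till then, it passes up the window.
- hook_top (a point): Point on the caught S-hook's stem axis, 70 mm above its underside, same axes: the place to pinch from above, closing along y across the 14 mm width. The top arm (78 to 84 mm up) reaches 20 mm to -x, with a lip hanging to 68 mm.
- eye_mid (a point): Centre of the eye holding the hook: dark steel frame 46 mm (x) by 96 (y), 32 tall, 250 g, on its two short ends (8 mm thick). Point 16 mm above its underside, mid-window; z up, y along the long side. Window 30 mm (x) by 80 (y). Long side bars 8 mm wide, 8 tall, with 24 mm of room under them. Once empty, pinch it from above across the 46 mm at the bars.
- spare_eye_mid (a point): Centre (16 mm above its underside) of the spare eye, same shape and axes, empty, standing on the bench: leave it.
- spare_hook_mid (a point): Centre of a spare S-hook, the same kind, lying flat on its side on the bench (14 mm tall; centre 7 mm above the bench) about 84 mm long: leave it.
- tray_in (a point): Centre of the inner floor (4 mm above the bench) of the fixed black rectangular open tray, 120 mm (x) by 150 mm (y), 35 mm high, walls 4 mm.
- tin_in (a point): Centre of the inner floor (4 mm above the bench) of the fixed round bare-metal open tin, 160 mm across, 30 mm high, wall 3 mm.
Things that resemble listed ones, but are neither listed nor needed, are in the scene too. What is shaped like the part that bears eye_mid but purple or white is not meant.

How it is judged:
By the outcome, as a careful person would: the job done as asked, in the order asked, and still so for the second after the job is handed in, with the robot touching nothing.
It also fails if it takes over 59 s, if anything falls off the work surface, if the arm or the gripper's body presses on something with over 40 N, if the wrist force passes 120 N, or if a joint passes its speed limit or range.

## Working session

There is one attempt and no reset: what is moved stays moved. The work goes in short steps, each a Python script; the robot and the scene stay as the last script left them, time stands still between calls to the robot, and variables do not carry over. Pictures are saved under pics/ and viewed, about 8 in all and at most 12, crops included, and the job is handed in when it is done.

```bash
mkdir -p pics; cat > h.py <<'E'
import numpy as np, cv2
from cell import env, kin, camera, calibration, job
def RT(c): return cv2.Rodrigues(np.array(c["rvec"],float))[0], np.array(c["tvec"],float).ravel()
def cloud(c,d):
    R,t=RT(c); v,u=np.mgrid[:d.shape[0],:d.shape[1]]
    K=np.array([[c["fx"],0,c["cx"]],[0,c["fy"],c["cy"]],[0,0,1.]])
    p=cv2.undistortPoints(np.stack([u,v],-1).reshape(-1,1,2).astype(float),K,np.array([c["k1"],0,0,0,0.])).reshape(-1,2)
    P=np.c_[p,np.ones(len(p))]*d.reshape(-1,1)
    return ((P-t)@R).reshape(*d.shape,3)
def shot(n,name):
    c=calibration(n); im,d=camera(n); cv2.imwrite(f"pics/{name}.png",im); np.savez(f"pics/{name}.npz",im=im,d=d,P=cloud(c,d)); return im,d,cloud(c,d)
def q(yaw): # tool down, tool y axis along angle yaw
    from scipy.spatial.transform import Rotation as Ro
    y=np.array([np.cos(yaw),np.sin(yaw),0]); z=np.array([0,0,-1.]); x=np.cross(y,z)
    a=Ro.from_matrix(np.c_[x,y,z]).as_quat(); return [a[3],a[0],a[1],a[2]]
E
python3 - <<'E'
from h import *
for n in("scene","top"):
    im,d,P=shot(n,n+"0"); c=calibration(n); R,t=RT(c); print(n,-R.T@t,c["fx"],c["k1"],(d>0).mean())
s=env.get_state(); print(s["time"],s["tcp_pos"],s["orientation"],s["opening"],s["force"])
E
```

```text
scene [ 1.33012611 -0.25603605  0.77281955] 480.978489346299 -0.03862734371602085 0.995890625
top [0.45259788 0.01300707 0.95374297] 385.2057264002984 -0.053735654592893284 0.99605078125
0.1 [0.2981528  0.60513216 0.30303337] [-1.18434264e-04  2.26885037e-01  9.73921209e-01 -8.02519403e-04] 0.0856883340141811 [0.78241237 0.66883718 0.13767117]
```

View pics/top0.png

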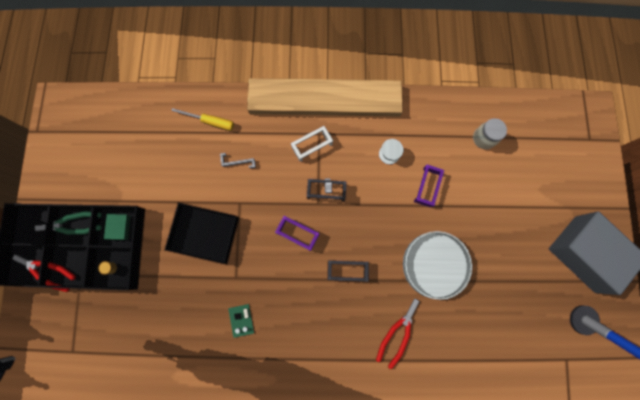

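View pics/scene0.png

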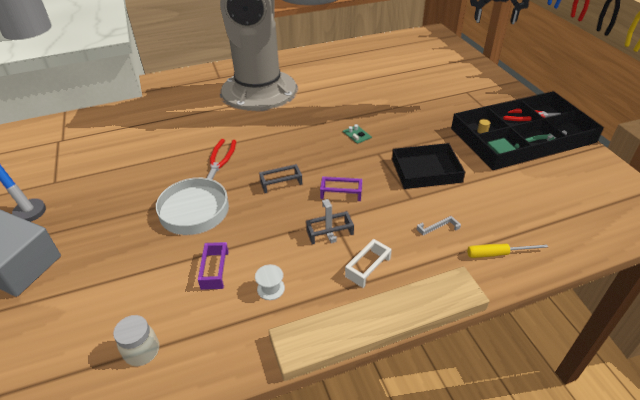

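The top view shows the eye with the caught hook at (327,190), the spare eye at (349,271), the spare hook at (238,161), the tray at (203,233) and the tin at (438,265). The purple and white frames are decoys. Next I'll measure positions from depth.

```bash
python3 - <<'E'
from h import *
D={n:np.load(f"pics/{n}0.npz") for n in("top","scene")}
P=D["top"]["P"];im=D["top"]["im"]
for nm,u,v in[("eye",327,190),("spare",349,271),("tray",203,233),("tin",438,265),("sphook",238,161),("bench",270,200)]: print(nm,P[v,u].round(4))
# rim of tray/tin
def roi(u,v,r): return P[v-r:v+r,u-r:u+r].reshape(-1,3)
for nm,u,v,r in[("tray",203,233,45),("tin",438,265,42)]:
    Q=roi(u,v,r); Q=Q[(Q[:,2]>.02)&(Q[:,2]<.045)]
    if nm=="tin":
        A=np.c_[2*Q[:,:2],np.ones(len(Q))]; s=np.linalg.lstsq(A,(Q[:,:2]**2).sum(1),rcond=None)[0]; print("tin",s[:2],np.sqrt(s[2]+s[0]**2+s[1]**2))
    else: print(nm,cv2.minAreaRect(Q[:,:2].astype(np.float32)))
for n,(u,v,r) in{"top":(327,190,30),"scene":(330,220,40)}.items():
    p=D[n]["P"][v-r:v+r,u-r:u+r].reshape(-1,3)
    f=p[(p[:,2]>.02)&(p[:,2]<.042)]; print(n,"frame",len(f),cv2.minAreaRect(f[:,:2].astype(np.float32)))
    h=p[p[:,2]>.05]; print("hook",len(h),h.mean(0) if len(h) else 0,cv2.minAreaRect(h[:,:2].astype(np.float32)), h[:,2].max())
a=cv2.resize(D["top"]["im"][160:220,290:365],None,fx=5,fy=5,interpolation=2)
b=cv2.resize(D["scene"]["im"][190:250,295:370],None,fx=5,fy=5,interpolation=2)
cv2.imwrite("pics/c1.png",np.hstack([a,b]))
E
```

```text
eye [ 0.6363 -0.008   0.0846]
spare [ 0.4533 -0.0655 -0.0008]
tray [0.5398 0.2949 0.0087]
tin [ 0.4698 -0.2833  0.0034]
sphook [0.7228 0.2163 0.0157]
bench [0.6263 0.1332 0.0008]
tray ((0.5387815237045288, 0.2939143180847168), (0.1524105668067932, 0.11897189170122147), 78.09973907470703)
tin [ 0.47019739 -0.27537234] 0.07801886503695235
top frame 363 ((0.6502705216407776, -0.006206594407558441), (0.09576680511236191, 0.04701085016131401), 87.14376068115234)
hook 84 [ 0.6008141  -0.00440843  0.26998156] ((0.5526754856109619, -0.0020312760025262833), (0.013779270462691784, 0.20193268358707428), 85.35792541503906) 0.9537429724642521
scene frame 936 ((0.6378166675567627, 0.012442857027053833), (0.13001878559589386, 0.2530686855316162), 71.32626342773438)
hook 157 [ 0.73780458 -0.04325399  0.16207145] ((0.9839938879013062, -0.1273668259382248), (0.018684357404708862, 0.7383117079734802), 71.05784606933594) 0.7728195544578216
```

View pics/c1.png

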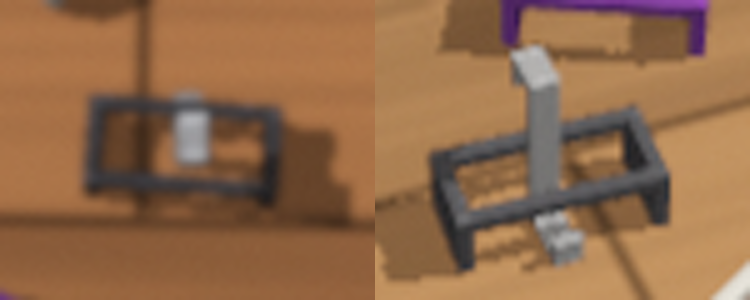

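The crop shows the hook's foot reaching to world +x under the far side bar, with its top arm toward the robot. The eye's long side runs roughly along world y. I'll go closer and refine with the wrist camera.

```bash
python3 - <<'E'
from h import *
c=calibration("wrist");R,t=RT(c);s=env.get_state();print("cam off",-R.T@t-s["tcp_pos"],R[2], s["orientation"])
for z in(.134,.3):
  for k in range(-12,13):
    a=np.radians(15*k); j=kin.inverse_kinematics([.64,-.005,z],q(a))
    if j is not None: print(z,15*k,np.round(j,2))
E
```

```text
cam off [-0.06484235  0.03233804  0.07013262] [ 0.25519936 -0.12844384 -0.95831908] [-1.18434264e-04  2.26885037e-01  9.73921209e-01 -8.02519403e-04]
0.134 -180 [ 0.04  0.62 -0.18  1.76  0.15  0.78  2.93]
0.134 -165 [-0.83  1.08  1.26  1.82 -1.14  1.18 -2.06]
0.134 -150 [-0.83  1.08  1.26  1.82 -1.14  1.18 -1.79]
0.134 -135 [-0.83  1.08  1.26  1.82 -1.14  1.18 -1.53]
0.134 -120 [-0.83  1.08  1.26  1.82 -1.14  1.18 -1.27]
0.134 -105 [-0.53  0.71  0.64  1.8  -0.56  0.82 -1.45]
0.134 -90 [-0.53  0.71  0.64  1.8  -0.56  0.82 -1.19]
0.134 -75 [-0.55  0.72  0.67  1.8  -0.58  0.83 -0.91]
0.134 -60 [-0.56  0.72  0.68  1.8  -0.6   0.83 -0.63]
0.134 -45 [-0.54  0.71  0.64  1.8  -0.56  0.82 -0.4 ]
0.134 -30 [-0.51  0.7   0.6   1.8  -0.52  0.81 -0.17]
0.134 -15 [-0.48  0.68  0.56  1.8  -0.48  0.8   0.06]
0.134 0 [-0.45  0.67  0.51  1.8  -0.45  0.79  0.29]
0.134 15 [-0.41  0.66  0.45  1.79 -0.39  0.78  0.5 ]
0.134 30 [-0.37  0.64  0.39  1.79 -0.33  0.77  0.71]
0.134 45 [-0.32  0.63  0.33  1.79 -0.28  0.77  0.93]
0.134 60 [-0.28  0.63  0.27  1.78 -0.23  0.76  1.15]
0.134 75 [-0.24  0.62  0.21  1.7
[... 995 characters left out ...]
8  0.64  1.68 -0.32  1.08 -0.07]
0.3 0 [-0.53  0.48  0.61  1.68 -0.3   1.08  0.17]
0.3 15 [-0.5   0.47  0.57  1.68 -0.28  1.08  0.42]
0.3 30 [-0.48  0.46  0.54  1.68 -0.26  1.08  0.66]
0.3 45 [-0.45  0.46  0.5   1.67 -0.24  1.07  0.91]
0.3 60 [-0.41  0.45  0.44  1.67 -0.21  1.07  1.14]
0.3 75 [-0.37  0.44  0.38  1.67 -0.18  1.07  1.38]
0.3 90 [-0.31  0.43  0.31  1.66 -0.14  1.07  1.61]
0.3 105 [-0.27  0.43  0.25  1.66 -0.12  1.07  1.84]
0.3 120 [-0.24  0.43  0.2   1.66 -0.1   1.07  2.09]
0.3 135 [-0.2   0.42  0.14  1.66 -0.07  1.07  2.32]
0.3 150 [-0.15  0.42  0.08  1.65 -0.04  1.07  2.56]
0.3 165 [-0.12  0.42  0.04  1.65 -0.02  1.07  2.81]
0.3 180 [-0.86  0.78  1.27  1.7  -0.78  1.27 -2.55]
```

```bash
python3 - <<'E'
from h import *
env.reach([.60,-.006,.27],q(np.pi/2)); env.dwell(.3)
im,d,P=shot("wrist","w1"); print(env.get_state()["time"])
p=P.reshape(-1,3); near=p[(abs(p[:,0]-.64)<.07)&(abs(p[:,1]+.006)<.08)]
f=near[(near[:,2]>.027)&(near[:,2]<.037)]; print("frame",len(f),cv2.minAreaRect(f[:,:2].astype(np.float32)),np.median(f[:,2]))
h=near[(near[:,2]>.078)&(near[:,2]<.095)]; print("hooktop",len(h),h.mean(0),cv2.minAreaRect(h[:,:2].astype(np.float32)))
cv2.imwrite("pics/w1v.png",im)
E
```

```text
2.875
frame 1958 ((0.639798641204834, 0.0173560231924057), (0.08307722210884094, 0.15926674008369446), 24.286170959472656) 0.031943669589494295
hooktop 432 [ 0.64240445 -0.01019982  0.08378614] ((0.6435649991035461, -0.010310462675988674), (0.023442070931196213, 0.012929894961416721), 0.03984351456165314)
```

View pics/w1v.png

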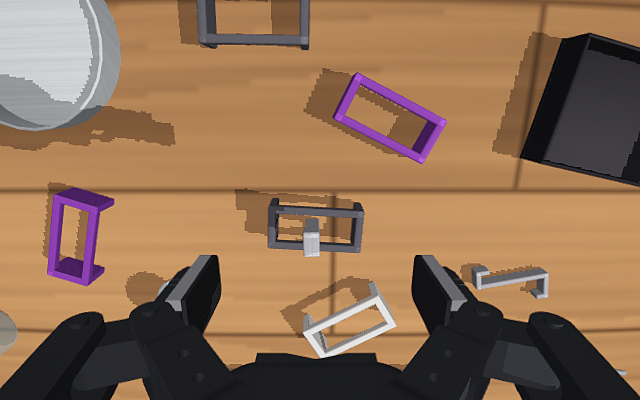

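The wrist view shows the caught hook and eye clearly at (315,228). White and purple frames stand nearby. I'll refine the eye pose with a colour mask.

```bash
python3 - <<'E'
from h import *
D=np.load("pics/w1.npz");im=D["im"].astype(int);P=D["P"]
def frame(u0,u1,v0,v1,lab):
    I=im[v0:v1,u0:u1];Q=P[v0:v1,u0:u1]
    m=(np.ptp(I,axis=2)<35)&(Q[...,2]>.0285)&(Q[...,2]<.036)
    f=Q[m]; print(lab,len(f),cv2.minAreaRect(f[:,:2].astype(np.float32)),np.median(f[:,2]))
frame(255,375,190,265,"eye")
I=P[205:265,290:335]; m=(I[...,2]>.081)&(I[...,2]<.087); f=I[m]
print("hooktop",len(f),cv2.minAreaRect(f[:,:2].astype(np.float32)),f.min(0),f.max(0))
m=(I[...,2]>.045)&(I[...,2]<.065); f=I[m]; print("stem/robot face",len(f),f.mean(0) if len(f) else 0)
# angle of hook top by long edges
for lo,hi in((.632,.640),(.640,.648),(.648,.656)):
    g=I[(I[...,2]>.081)&(I[...,0]>lo)&(I[...,0]<hi)]; print(lo,g[:,1].min(),g[:,1].max(),g[:,1].mean())
E
```

```text
eye 1822 ((0.6510156393051147, -0.00681053102016449), (0.09534651041030884, 0.0465574711561203), 86.30724334716797) 0.03200550131786569
hooktop 413 ((0.6435631513595581, -0.010317176580429077), (0.023439694195985794, 0.012930172495543957), 0.07736071199178696) [ 0.63184478 -0.01676813  0.08119386] [ 0.65528938 -0.00383854  0.08614148]
stem/robot face 0 0
0.632 -0.01658138615086419 -0.0038648207206915947 -0.010156891158192271
0.64 -0.01666744692010932 -0.003850268285537027 -0.010345900325187174
0.648 -0.016768134633209277 -0.0038385360350869004 -0.010142340778397202
```

```bash
python3 - <<'E'
from h import *
S=lambda:env.get_state()
env.grip(.05,40)
env.reach([.652,-.0103,.20],q(np.pi/2))
print("stop",env.movel([.652,-.0103,.124],.12,stop_force=12))
f0=np.array(S()["force"]); env.grip(.0,40); s=S(); print("open",s["opening"],"df",np.array(s["force"])-f0,s["tcp_pos"],s["time"])
p=np.array(s["tcp_pos"]); env.movel(p+[0,0,.003],.02); s=S(); print("df",np.array(s["force"])-f0)
j=np.array(s["qpos"]); 
for k in (.5,1):
    jj=j.copy(); jj[6]-=k*np.radians(93.7); env.goto_joints(jj); s=S(); print(np.round(s["tcp_pos"],4),np.array(s["force"])-f0,s["torque"],s["opening"],s["time"])
shot("wrist","w2");shot("scene","s2");shot("top","t2")
im=np.vstack([cv2.imread("pics/w2.png")[:, :],]); b=cv2.resize(cv2.imread("pics/s2.png")[170:270,260:420],(640,400),interpolation=2)
cv2.imwrite("pics/c2.png",cv2.resize(np.hstack([im,b]),(800,250)))
E
```

```text
stop False
open 0.01299607194031267 df [-0.39116467 -0.85587385  4.74545669] [ 0.65246271 -0.01013106  0.12481073] 4.95
df [-0.08477853 -0.9693569  -1.23975291]
[ 0.6522 -0.0102  0.1274] [-0.21622956  0.0069137  -1.43699376] [-0.00930725  0.02525001  0.02441639] 0.01332636218865809 6.0917
[ 0.6523 -0.0102  0.1276] [-0.86099471  0.32736778 -0.50296541] [ 0.01895075 -0.01149186 -0.07345035] 0.013319211635119874 6.8917
```

View pics/c2.png

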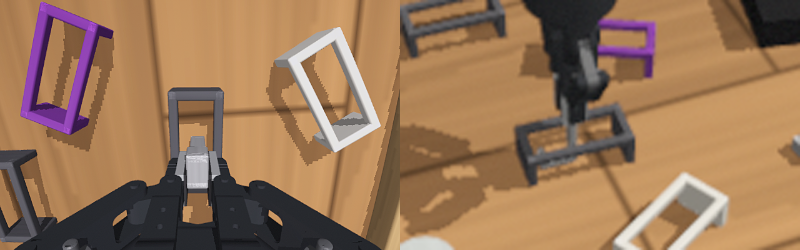

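The hook is turned along the window with its foot inside it, and the eye stands in place. I'll check the alignment, then lift while watching the force.

```bash
python3 - <<'E'
from h import *
S=lambda:env.get_state()
D=np.load("pics/w2.npz");im=D["im"].astype(int);P=D["P"]
def eye(im,P,lab):
    m=(np.ptp(im.astype(int),axis=2)<35)&(im.max(2)<140)&(abs(P[...,2]-.032)<.004)&(abs(P[...,0]-.651)<.04)&(abs(P[...,1]+.007)<.07)
    f=P[m]
    if len(f)>5: print(lab,len(f),cv2.minAreaRect(f[:,:2].astype(np.float32)),np.median(f[:,2]),f[:,:2].min(0),f[:,:2].max(0))
eye(im,P,"before")
f0=np.array(S()["force"]);p=np.array(S()["tcp_pos"])
for dz in(.015,.035,.06,.11):
    st=env.movel(p+[0,0,dz],.08,stop_force=15); s=S(); print(dz,st,np.array(s["force"])-f0,s["opening"],s["time"])
    if st: break
env.dwell(.2); print(np.array(S()["force"])-f0)
i,d,P=shot("wrist","w3"); eye(i,P,"after w")
i,d,P=shot("top","t3"); eye(i,P,"after top")
shot("scene","s3")
a=cv2.imread("pics/w3.png"); b=cv2.resize(cv2.imread("pics/s3.png")[150:270,240:432],(640,400),interpolation=2)
cv2.imwrite("pics/c3.png",cv2.resize(np.hstack([a,b]),(800,250)))
E
```

```text
before 4290 ((0.6513188481330872, -0.006151240319013596), (0.09558411687612534, 0.045669205486774445), 86.56266021728516) 0.032063864287797963 [ 0.62794485 -0.05387109] [0.676377   0.04261822]
0.015 False [-0.12086399 -0.32958271 -0.1830749 ] 0.013654895834073824 7.375
0.035 False [ 0.6252688  -0.68758336 -0.03733646] 0.013481530736363467 7.775
0.06 False [1.16921374 0.20139001 0.84520401] 0.012830333279283743 8.2417
0.11 False [ 0.05881148 -0.76695627 -0.3403771 ] 0.012774522364957585 9.0167
[ 0.54386712 -0.60348174  0.21000336]
after w 2322 ((0.6511300206184387, -0.006311967968940735), (0.09587288647890091, 0.04554540663957596), 86.65167999267578) 0.0320796707151122 [ 0.62571047 -0.05515075] [0.67590193 0.04243233]
```

View pics/c3.png

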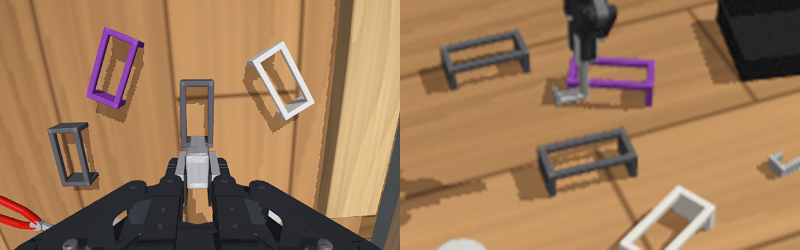

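The hook is free in the gripper and the eye is unmoved. I'll put the hook into the tray, tilted 20° so it topples along the tray's long direction.

```bash
python3 - <<'E'
from h import *
from scipy.spatial.transform import Rotation as Ro
S=lambda:env.get_state()
c=np.array([.539,.294,0]); a=np.radians(78.1); d=np.array([np.cos(a),np.sin(a),0]); Z=np.array([0,0,1.])
th=np.radians(20); hz=np.cos(th)*Z+np.sin(th)*d; hx=-np.cos(th)*d+np.sin(th)*Z; hy=np.cross(hz,hx)
M=np.c_[-hx,hy,-hz]; w=Ro.from_matrix(M).as_quat(); Q=[w[3],*w[:3]]
B=c-.025*d+[0,0,.008]; T=B+.1248*hz
print(kin.inverse_kinematics(T,Q),kin.inverse_kinematics(T+.09*Z,Q), T)
env.reach(T+.09*Z,Q); s=S(); print(s["time"],s["opening"])
print(env.movel(T,.12,stop_force=8)); print(S()["tcp_pos"])
env.grip(.05); env.dwell(.3); p=np.array(S()["tcp_pos"]); env.movel(p+.10*hz,.2); print(S()["time"])
shot("wrist","w4"); shot("top","t4")
a=cv2.imread("pics/w4.png"); b=cv2.resize(cv2.imread("pics/t4.png")[150:270,150:342],(640,400),interpolation=2)
cv2.imwrite("pics/c4.png",cv2.resize(np.hstack([a,b]),(800,250)))
E
```

```text
[-0.9609501   0.73901364  0.37572423  1.67577544 -0.02607707  1.03074619
 -0.83474145] [-0.98038387  0.62720953  0.40378903  1.6341672   0.0018395   1.18053785
 -0.82526121] [0.54264654 0.31130406 0.12527364]
10.6 0.013355064108279628
False
[0.54322738 0.3113529  0.12594508]
12.8917
```

View pics/c4.png

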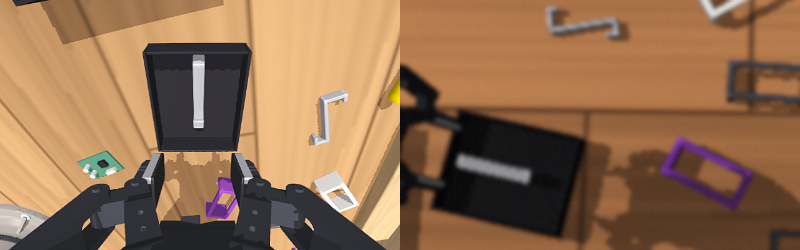

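The hook lies inside the tray, and the spare hook is where it was. Next is the eye.

```bash
python3 - <<'E'
from h import *
S=lambda:env.get_state()
P=np.load("pics/t3.npz")["P"][222:308,395:482].reshape(-1,3)
Q=P[(P[:,2]>.026)&(P[:,2]<.036)]; (cx,cy),r=cv2.minEnclosingCircle(Q[:,:2].astype(np.float32)); print("tin",len(Q),cx,cy,r, np.median(Q[:,0]))
tx,ty=.4702,-.2754
y=np.radians(-3.4); e=np.array([.6511,-.0063])
env.grip(.075,60)
env.reach([*e,.18],q(y)); print(S()["time"])
print("stop",env.movel([*e,.082],.12,stop_force=12))
f0=np.array(S()["force"]); env.grip(.0,60); env.dwell(.1); s=S(); print(s["opening"],np.array(s["force"])-f0,s["tcp_pos"],s["time"])
env.movel([*e,.20],.12); env.dwell(.2); s=S(); print(s["opening"],np.array(s["force"])-f0,s["tcp_pos"],s["time"])
i,d,P=shot("wrist","w5"); shot("scene","s5")
a=cv2.imread("pics/w5.png"); b=cv2.resize(cv2.imread("pics/s5.png")[110:270,150:406],(640,400),interpolation=2)
cv2.imwrite("pics/c5.png",cv2.resize(np.hstack([a,b]),(800,250)))
E
```

```text
tin 325 0.47051140666007996 -0.2760319709777832 0.08075975626707077 0.4698687891789139
14.6833
stop False
0.044631497322661993 [-1.49639765  1.12627585  5.63696087] [ 0.65157855 -0.006303    0.08318657] 16.1333
0.044387268406417296 [ 0.14060169  0.33135527 -2.29560563] [ 0.6507784  -0.00630433  0.19921064] 17.4667
```

View pics/c5.png

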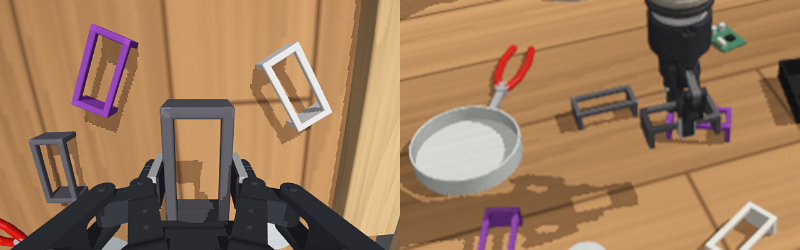

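The eye is held level with its weight felt (−2.3 N). Now I'll place it in the tin.

```bash
python3 - <<'E'
from h import *
S=lambda:env.get_state()
y=np.radians(-3.4); t=np.array([.4705,-.2758])
env.reach([*t,.19],q(y)); print(S()["time"],S()["opening"],S()["tcp_pos"])
print("a",env.movel([*t,.100],.12,stop_force=10)); print("b",env.movel([*t,.0855],.03,stop_force=6)); s=S(); print(s["tcp_pos"],s["force"],s["time"])
env.grip(.065); env.dwell(.2); p=np.array(S()["tcp_pos"]); env.movel(p+[0,0,.14],.12)
env.reach([.45,.0,.30],q(np.pi/2)); env.dwell(.3)
i,d,P=shot("wrist","w6"); i,d,P=shot("top","t6"); shot("scene","s6"); print(S()["time"])
m=(i.max(2)<120)&(np.ptp(i.astype(int),axis=2)<35)&(abs(P[...,2]-.036)<.006)&(np.hypot(P[...,0]-.4705,P[...,1]+.276)<.07)
f=P[m]; print("eye in tin",len(f),cv2.minAreaRect(f[:,:2].astype(np.float32)),np.median(f[:,2]))
b=cv2.imread("pics/s6.png"); cv2.imwrite("pics/c6.png",cv2.resize(np.hstack([i,b]),(800,250)))
E
```

```text
18.8 0.04443771097315254 [ 0.47206269 -0.27447951  0.19013729]
a False
b True
[ 0.47061704 -0.2757847   0.08713694] [-0.9256464   0.32602445  7.03784243] 20.1583
23.5583
eye in tin 340 ((0.46967434883117676, -0.2762676179409027), (0.09648456424474716, 0.044643938541412354), 86.61660766601562) 0.03623926639007152
```

View pics/c6.png

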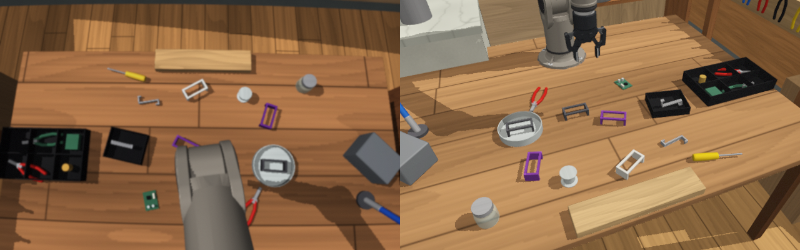

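The eye is flat and centred in the tin, with its top at 36 mm. The hook is in the tray and the spares are where they were. I'm handing in.

```bash
python3 -c "
from h import *
print(job.job_done())"
```

```text
the job is handed in; nothing more can be done
None
```

The job is done and handed in at about 23.6 s of the 59 s allowed. I twisted the S-hook 93.7° with the eye on the bench and lifted it out. I then laid the hook in the rectangular tray and set the eye in the round tin.

**Lift:** the eye's measured pose was the same to within 0.2 mm before and after, and the force showed no extra load. During the lift the top camera saw too little of the eye to measure it, so this rests on the wrist camera and the scene picture.

**Hook:** it lies flat inside the tray. I judged this from the pictures and did not measure it.

**Eye:** it lies level in the tin, as it stood on the bench, about 1 mm from the tin's measured centre. Its top is at 36 mm, as it should be with 32 mm of eye on the 4 mm floor. It therefore stands about 6 mm above the 30 mm rim.

**Spares:** the spare eye and spare hook were never touched and look unmoved in the last scene picture. I did not measure them again.

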